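Unpack a nameplate block and hold it square in the marking jig

TASK

Swing both flaps of the carton wide open, well past upright, and take out the wooden nameplate block. Stand it on the green bed of the marking jig with its square back (not the bevelled side) against the aluminium fence and its end up against the red stop, then press it firmly down onto the bed and back against the fence at once with one diagonal push. Finish while still holding that push, do not let go, and leave the other things on the bench where they are.

Things in the scene. Friction and masses are not known exactly. Their poses are not given: they have to be found in the camera images.
- carton_mouth (a point): Centre of the mouth of an open brown carton fixed to the bench, at rim height, 80 mm above the bench. Carton 210 mm along its own x, 180 mm along its own y, walls and floor 5 mm. Its own x runs along the flap hinges, y to the carton's left, z up.
- flap_left (a joint): Brown flap with a red stripe, 198 mm along the hinge, 50 mm wide, 4 mm thick, hinged along the carton's +y wall (hinge line parallel to the carton's x, 87.5 mm to +y of the mouth centre and 2 mm above the rim). Angle in rad: 0 lies flat over the mouth, 1.57 upright, 2.6 folded outward as far as it goes. It starts about two thirds raised with a gap of 110 mm or more between the two free edges; the crease is slack (about 0.02 Nm) and keeps the flap where it is left.
- flap_right (a joint): The other flap, the same, hinged along the carton's -y wall (87.5 mm to -y of the mouth centre); same angle convention.
- block_center (a point): Centre (27 mm above its underside) of the wooden nameplate block, about 0.13 to 0.24 kg, which stands upright on the carton floor. 44 mm along its own x, 100 mm along its own y, 54 mm tall along z. Its +x face is the square back, full height; on the -x side the top edge is bevelled at 45 degrees, 16 by 16 mm (paler wood), so that the front is upright only for the lowest 38 mm. In the carton it lies with its length along the carton's x, within about 0.2 rad.
- block_corner (a point): Point of the block's underside at the lower back corner at the +y end: block centre + (22, 50, -27) mm along the block's axes. Axes as the block's.
- jig_corner (a point): Inner corner of the jig, on the bed's surface (16 mm above the bench), where the fence's face and the stop's face would meet; block_corner belongs here, with the block's axes along these. +x points through the fence (away from the bed), y along the fence towards the stop, z up. The fixed jig is 170 mm by 240 mm; its centre on the bench lies at (-30, -75, -16) mm from here.
- bed: The jig's green flat bed, 150 mm along x, 230 mm along y; its surface is 16 mm above its origin, which is the centre of the jig's underside. Rigid and grippy (friction about 1): a block pressed down hard short of the fence sticks there.
- fence: The jig's aluminium fence, a rigid bar along y, 230 mm long, 16 mm thick, only 10 mm high above the bed, so that fingers gripping the block more than 10 mm up pass over it. Its origin is the centre of the jig's underside; its face is 30 mm to +x of it. Nothing stands beyond it on the jig.
- stop: The jig's red stop block, 36 mm by 24 mm, 22 mm high above the bed, fixed at the +y end of the bed, its face 75 mm to +y of its origin (the centre of the jig's underside).
- tape_roll: Bystander: a blue ring 72 mm across, 30 mm high, lying near the robot.
- spray: Bystander: a white bottle with a blue cap, 66 mm across, 150 mm tall, standing beyond the carton and the jig.
- dark_blank: Bystander: a flat dark wooden blank, 50 by 130 by 20 mm. Not the block to be used.
- squeegee: Bystander: an orange squeegee with a black back, 75 by 100 by 16 mm.
- driver: Bystander: a screwdriver lying on the bench.
There are look-alikes about, which are no part of the job. Of the things that look like the part that bears block_center, the middle-sized one is meant.

How it is judged:
On the way, in this order (a step that is already met when the one before it is completed fails the run):
1. both carton flaps swung open past upright (value of joint each of flap_left, flap_right above 1.75 rad), for 0.2 s.
2. the block lifted out over the carton's rim (all of step 1 and height (world z) of block_center above 0.11 m), for 0.1 s.
At the end, for the whole second after the job is handed in: Flaps past 1.75 rad; block flat on the bed (3 mm, 0.05 rad), back on the fence (3 mm, 0.05 rad), +y end within 6 mm of the stop, at rest; fingers press it (over 4 N) so that it bears on the bed with over 5 N and on the fence with over 3 N, through the last second (all of step 1 and x of block_corner in the frame of jig_corner between -0.003 and 0.003 m and y of block_corner in the frame of jig_corner between -0.006 and 0.003 m and z of block_corner in the frame of jig_corner between -0.003 and 0.003 m and angle between block_center's own z axis and vertical below 0.05 rad and angle between the y axis of block_center and the y axis of jig_corner, either way round below 0.05 rad and contact force between block and bed above 5 N and contact force between block and fence above 3 N and contact force between the fingers and block above 4 N and linear speed of block below 0.02 m/s); the arm keeps its last pose, push and grip.
It fails at once if the blue roll of tape pushed from its place (more than 30 mm) (distance of tape_roll from where it was at the start of the episode above 0.03 m).
It fails at once if the dark wooden blank pushed from its place (more than 30 mm) (distance of dark_blank from where it was at the start of the episode above 0.03 m).
It fails at once if the orange squeegee pushed from its place (more than 30 mm) (distance of squeegee from where it was at the start of the episode above 0.03 m).
It fails at once if the screwdriver pushed from its place (more than 30 mm) (distance of driver from where it was at the start of the episode above 0.03 m).
It fails at once if the white bottle pushed from its place (more than 30 mm) (distance of spray from where it was at the start of the episode above 0.03 m).
It also fails if it takes over 54 s, if anything falls off the work surface, if the arm or the gripper's body presses on something with over 40 N, if the wrist force passes 120 N, or if a joint passes its speed limit or range.

ROBOT

A 7-joint arm with a two-finger parallel gripper is mounted at the origin on the work surface. World frame = base frame: x ahead of the robot, y to its left, z up, the work surface at z = 0. Lengths are in m, angles in rad, forces in N, time in s.
With the tool pointing down it reaches from about 0.4 to 0.875 m from the base axis. Payload 6.5 kg.
Tool frame: the origin (TCP) lies at the centre of the arm's flange, where the gripper is bolted on; the fingertips stand 166 mm ahead of it and the grasp point (between the pads) lies 147 mm ahead of it; z points along the fingers, y is the line along which they close (so a half turn about z gives the same grasp; the last joint's range is limited). The gripper opens to 88 mm and grips with 3 to 60 N. Pads are 18 mm wide; open, the fingers measure 123 mm over their backs; the gripper's body (75 mm by 187 mm) begins 45 mm behind the grasp point.
Start: joints at [1.167, 0.536, -0.004, 1.538, 0.003, 1.067, -0.071], TCP at [0.215, -0.613, 0.405] pointing down, gripper open.
Joint ranges: [-2.7, 2.7], [-0.37, 2.16], [-1.27, 1.26], [0.24, 2.4], [-1.31, 4.45], [0.19, 1.91], [-2.76, 2.76]. Speed limits (rad/s): [2.39, 2.39, 3.14, 3.14, 3.14, 3.14, 3.14].

INTERFACE

Orientations are given as a 3x3 rotation matrix whose columns are the frame's x, y, z axes.
In Python, from station import manip gives the robot as it stands.
- The arm moves only by the tool move_arm, never from a script. Its argument "plan" is text: rows parted by semicolons, each of 5 numbers parted by spaces: the opening, from 0 (shut) to 1 (fully open), then the shift along the tool's x, y, z each as a share of 0.3 m, from -1 to 1, then the turn about the tool's z as a share of 360 degrees, from -1 to 1. A call has 1 to 12 rows; each row is the pose to reach, as a shift and turn from the pose commanded when the call began, along the tool's axes at that moment, turning the shorter way round; what a row does not reach only later rows make up. A row lasts 1/10 s, in which the tool goes at most 50 mm and 8.59 degrees, less where a joint would pass 70% of its speed; a pose out of reach is approached as far as the arm can. A call with a number of a shift or a turn outside -1 to 1 is refused whole. A call with a gripper value outside its range is refused whole. The fingers move at their own pace and stop on an object; "newtons" is the grip in N (left out, the last holds). Time passes only in rows, so rows that repeat a pose let the fingers close. It gives the time, the measured TCP pose, the force, the opening and the grip force at its end, in the units of the state.
- manip.state(): the state, without advancing time (a new reading comes with each control period).
- manip.snapshot(name): name is "scene" or "top" or "wrist"; returns the picture (400x640x3 uint8, red, green, blue); there is no depth.
- manip.calibration(name): a dict with "fx", "fy", "cx", "cy" (pixels), "T" (4x4, takes a point from camera to world coordinates); the wrist camera has in their place "mount" (4x4, takes a point from camera to tool coordinates, whose origin is the TCP and whose axes are the flange's). Camera axes: x right, y down, z forward; pixel columns grow to the right and rows downward; lengths in m; the calibration is good to about 2 mm. A picture is of the moment at which its call begins: read the wrist's pose just before it. calibration takes no time and is no camera call.
- manip.finish_job(): hands the job in; it is judged then, once.
Trained networks look in the newest picture that a camera, given by its name, has taken for a name from the list of things; names that differ only in an ending like _2 or _b are one class to them, and where a whole thing is asked for, a point or a joint stands for the part that bears it (a point fixed in the world has none). Each returns a list of dicts, best first, with "conf" (0 to 1); they miss things now and then, are a little off and sometimes report something else, mostly with a low value. They report only what shows in the picture. A call takes as long as a camera call. They do not tell look-alikes from the thing itself.
- manip.search_frame(camera, label): "xy" ([column, row] in pixels, amid what is visible of it).
- manip.cut_out(camera, label): "pixels" (400x640 bool, what is visible of it) and "xy" ([column, row] in pixels, amid what is visible of it).
The state is a dict: "t": time; "joint_positions": joint angles; "joint_velocities": joint speeds; "tau": joint torques, N m; "ee_pos": TCP position; "ee_rot": TCP orientation; "force": force on the tool from outside, world axes, zero at the start; "ft_torque": the same for the moment, N m; "width": finger opening in m; "gripper_force": force on a finger pad.
Only numpy, scipy, OpenCV 4.12 (cv2) and the standard library are available. Lean on these libraries where they do the work, as an engineer would, in place of code of your own. Each camera call takes 0.05 s, during which the arm holds its last target. There are 200 camera calls.

## Working session

There is one attempt and no reset: what is moved stays moved. The work goes in short steps, Python scripts to look and compute and a tool call to move; the robot and the scene stay as the last step left them, time stands still between calls to the robot, and variables do not carry over. Pictures are saved under pics/ and viewed, at most 10 in all, crops included, and the job is handed in when it is done.

Besides the shell and the picture viewer there is one more tool, called after "Emit:" as name(argument=value, ...) on one line, values as JSON. move_arm: Moves the arm, as the interface text tells. Its arguments: {"type":"object","properties":{"plan":{"type":"string"},"newtons":{"type":"number"}},"required":["plan"]}

```bash
mkdir -p pics; ls
python3 - <<'E'
from station import manip
import cv2,numpy as np
s=manip.state();print(s['t'],s['ee_pos'],np.round(s['ee_rot'],3).tolist(),s['width'])
for n in("scene","top"):
    im=manip.snapshot(n);cv2.imwrite(f"pics/{n}0.png",im[:,:,::-1])
    c=manip.calibration(n);print(n,c['fx'],c['fy'],c['cx'],c['cy'],np.round(c['T'],3).tolist())
    for l in("carton_mouth","block_center","flap_left","flap_right","bed","fence","stop","tape_roll","spray","dark_blank","squeegee","driver"):
        try: print(l,[(np.round(d['xy']).tolist(),round(d['conf'],2)) for d in manip.search_frame(n,l)][:4])
        except Exception as e: print(l,e)
print(np.round(manip.calibration("wrist")['mount'],3).tolist(), manip.calibration("wrist")['fx'])
print(manip.state()['t'])
E
```

```text
pics
0.0 [ 0.21529316 -0.61296667  0.40383703] [[0.943, 0.331, -0.001], [0.331, -0.943, 0.002], [-0.0, -0.002, -1.0]] 0.08794977867877787
scene 423.7882607507937 423.7882607507937 313.67424661001183 193.3041599094815 [[-0.067, 0.865, -0.498, 1.139], [0.998, 0.065, -0.021, 0.028], [0.014, -0.498, -0.867, 1.12], [0.0, 0.0, 0.0, 1.0]]
carton_mouth [([391.0, 204.0], 0.64), ([222.0, 260.0], 0.51)]
block_center [([388.0, 205.0], 0.81), ([415.0, 139.0], 0.77), ([324.0, 199.0], 0.68), ([303.0, 265.0], 0.23)]
flap_left [([419.0, 196.0], 0.5)]
flap_right [([362.0, 186.0], 0.57)]
bed [([230.0, 196.0], 0.8), ([230.0, 130.0], 0.7), ([391.0, 205.0], 0.53), ([391.0, 273.0], 0.22)]
fence [([233.0, 207.0], 0.83)]
stop []
tape_roll [([229.0, 198.0], 0.16)]
spray [([302.0, 267.0], 0.7)]
dark_blank [([221.0, 262.0], 0.84)]
squeegee [([231.0, 128.0], 0.97)]
driver [([394.0, 272.0], 0.68)]
top 387.4163557929261 387.4163557929261 316.3118363300822 200.961886578428 [[-0.028, -0.986, 0.162, 0.357], [-1.0, 0.028, -0.0, -0.001], [-0.004, -0.162, -0.987, 1.211], [0.0, 0.0, 0.0, 1.0]]
carton_mouth [([240.0, 204.0], 0.74)]
block_center [([306.0, 210.0], 0.84), ([217.0, 209.0], 0.73), ([214.0, 288.0], 0.68), ([251.0, 206.0], 0.61)]
flap_left [([395.0, 205.0], 0.58)]
flap_right [([269.0, 208.0], 0.59)]
bed [([396.0, 205.0], 0.96)]
fence [([391.0, 189.0], 0.91)]
stop [([368.0, 205.0], 0.4)]
tape_roll [([332.0, 256.0], 0.7)]
spray [([321.0, 135.0], 0.73), ([392.0, 200.0], 0.16)]
dark_blank [([386.0, 143.0], 0.78)]
squeegee [([414.0, 288.0], 0.85)]
driver [([239.0, 146.0], 0.56)]
[[-0.001, -0.957, -0.289, 0.075], [1.0, -0.001, -0.0, 0.001], [-0.0, -0.289, 0.957, 0.022], [0.0, 0.0, 0.0, 1.0]] 297.2864641973714
1.3
```

Run:
```python
import cv2
a=cv2.imread("pics/top0.png")[100:340,160:480];cv2.imwrite("pics/topc.png",cv2.resize(a,None,fx=2.5,fy=2.5,interpolation=cv2.INTER_CUBIC))
a=cv2.imread("pics/scene0.png")[90:310,170:460];cv2.imwrite("pics/scenec.png",cv2.resize(a,None,fx=2.7,fy=2.7,interpolation=cv2.INTER_CUBIC))
```

```text
(no output)
```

View pics/topc.png

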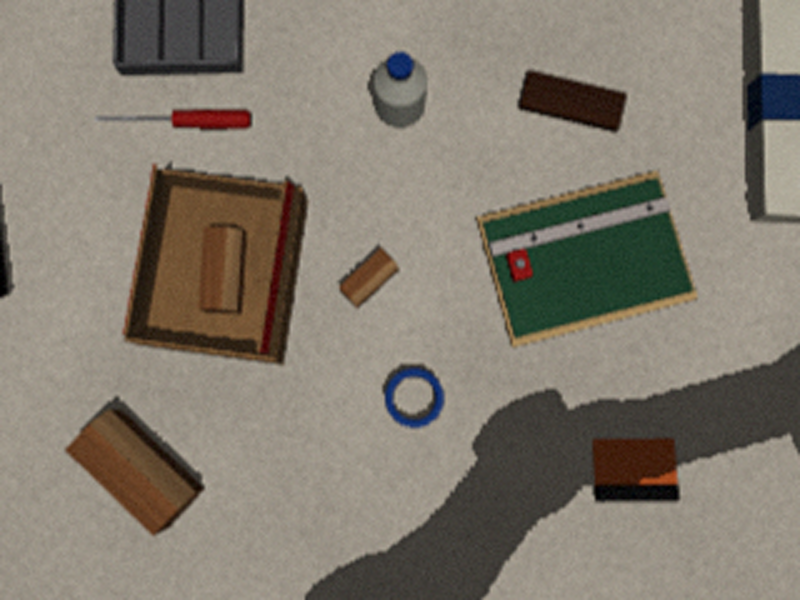

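View pics/scenec.png

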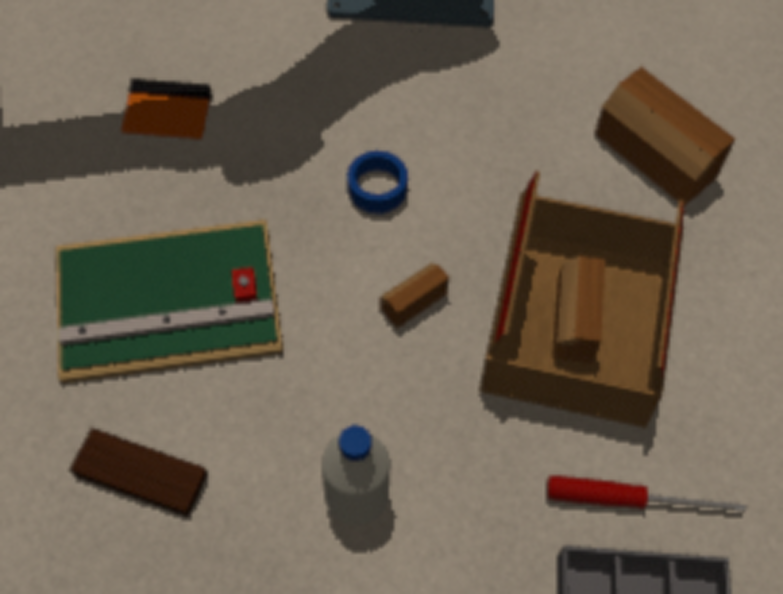

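```bash
cat > h.py <<'E'
import numpy as np,cv2
from station import manip
def cam(n,s=None):
    c=manip.calibration(n)
    K=np.array([[c['fx'],0,c['cx']],[0,c['fy'],c['cy']],[0,0,1]])
    if n=="wrist":
        s=s or manip.state();T=np.eye(4);T[:3,:3]=s['ee_rot'];T[:3,3]=s['ee_pos'];T=T@np.array(c['mount'])
    else:T=np.array(c['T'])
    return K,T
def ray(KT,px,z):
    K,T=KT;d=T[:3,:3]@np.linalg.solve(K,[px[0],px[1],1]);o=T[:3,3];return o+d*(z-o[2])/d[2]
def proj(KT,p):
    K,T=KT;q=K@(T[:3,:3].T@(np.asarray(p)-T[:3,3]));return q[:2]/q[2]
E
python3 - <<'E'
from h import *
t=cam("top")
f=lambda u,v,z:np.round(ray(t,(u/2.5+160,v/2.5+100),z),3).tolist()
for n,p,z in[("carton",[(157,167),(305,190),(283,360),(125,340)],.08),("blocktop",[(204,225),(245,225),(240,312),(202,310)],.059),
 ("jig",[(478,217),(658,173),(695,296),(515,344)],.016),("fence",[(492,243),(495,254),(668,209),(665,199)],.026),("stop",[(509,254),(528,249),(533,274),(515,280)],.038),
 ("tape",[(414,396)],.03),("spray",[(400,65)],.15),("bigblk",[(115,400),(200,488),(155,533),(67,450)],.07),("small",[(377,247),(357,305)],.03)]:
    print(n,[f(u,v,z) for u,v in p])
E
```

```text
carton [[0.654, 0.277, 0.08], [0.621, 0.1, 0.08], [0.419, 0.128, 0.08], [0.448, 0.312, 0.08]]
blocktop [[0.586, 0.225, 0.059], [0.584, 0.175, 0.059], [0.479, 0.181, 0.059], [0.483, 0.227, 0.059]]
jig [[0.595, -0.112, 0.016], [0.645, -0.342, 0.016], [0.487, -0.376, 0.016], [0.434, -0.15, 0.016]]
fence [[0.56, -0.127, 0.026], [0.546, -0.13, 0.026], [0.596, -0.348, 0.026], [0.609, -0.345, 0.026]]
stop [[0.543, -0.146, 0.038], [0.549, -0.169, 0.038], [0.518, -0.174, 0.038], [0.511, -0.151, 0.038]]
tape [[0.374, -0.024, 0.03]]
spray [[0.748, -0.017, 0.15]]
bigblk [[0.379, 0.325, 0.07], [0.276, 0.226, 0.07], [0.227, 0.277, 0.07], [0.323, 0.38, 0.07]]
small [[0.558, 0.016, 0.03], [0.487, 0.042, 0.03]]
```

Emit:
move_arm(plan="1 0.72 -0.41 0 0;1 0.72 -0.41 0 0;1 0.72 -0.41 0 0;1 0.72 -0.41 0 0;1 0.72 -0.41 0 0;1 0.72 -0.41 0 0")

```text
t: 1.9
ee_pos: [0.3841, -0.4195, 0.405]
ee_rot: [[0.94, 0.342, 0.003], [0.342, -0.94, 0.003], [0.004, -0.002, -1.0]]
force: [-0.3, -0.2, -0.3]
width: 0.0886
gripper_force: 0.0
```

Emit:
move_arm(plan="1 0.72 -0.41 0 0;1 0.72 -0.41 0 0;1 0.72 -0.41 0 0;1 0.72 -0.41 0 0;1 0.72 -0.41 0 0;1 0.72 -0.41 0 0;1 0.72 -0.41 0 0")

```text
t: 2.6
ee_pos: [0.5419, -0.2373, 0.4046]
ee_rot: [[0.943, 0.334, -0.0], [0.334, -0.943, -0.0], [-0.0, -0.0, -1.0]]
force: [0.1, -1.5, 0.3]
width: 0.0879
gripper_force: 0.0
```

Run:
```python
from h import *
import pickle
s=manip.state();im=manip.snapshot("wrist");cv2.imwrite("pics/w1.png",im[:,:,::-1])
pickle.dump(cam("wrist",s),open("w1.pkl","wb"))
print(s['t'],s['ee_pos'],np.round(s['ee_rot'],3).tolist())
for l in("bed","fence","stop"):
    print(l,[(np.round(d['xy']).tolist(),round(d['conf'],2)) for d in manip.search_frame("wrist",l)][:4])
```

```text
2.6 [ 0.54193832 -0.23732367  0.40459332] [[0.943, 0.334, -0.0], [0.334, -0.943, -0.0], [-0.0, -0.0, -1.0]]
bed [([325.0, 177.0], 0.55)]
fence [([320.0, 143.0], 0.91)]
stop [([250.0, 155.0], 0.81)]
```

View pics/w1.png

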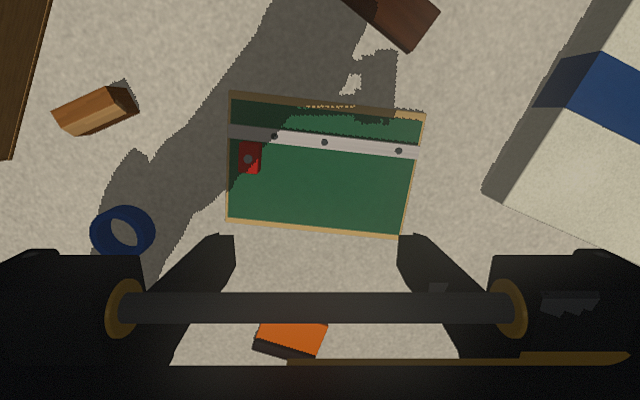

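Run:
```python
from h import *
import pickle
w=pickle.load(open("w1.pkl","rb"))
im=cv2.imread("pics/w1.png")
x=cv2.resize(im[80:250,215:435],None,fx=3.6,fy=3.5,interpolation=cv2.INTER_CUBIC)
# jig pose from outline corners
P=[ray(w,p,.012)[:2] for p in[(230,92),(426,113),(400,239),(226,220)]]
c=np.mean(P,0);d=(P[0]-P[1])+(P[3]-P[2]);yaw=np.arctan2(d[1],d[0])-np.pi/2
print(c,yaw,[np.linalg.norm(P[i]-P[(i+1)%4]) for i in range(4)])
R=lambda a:np.array([[np.cos(a),-np.sin(a)],[np.sin(a),np.cos(a)]])
print("corner",c+R(yaw)@[.03,.075])
def dr(q,col):
    q=[tuple(int(v) for v in ((proj(w,[*(c+R(yaw)@np.array(a[:2])),a[2]])-[215,80])*[3.6,3.5])) for a in q]
    for i in range(len(q)):cv2.line(x,q[i],q[(i+1)%len(q)],col,1)
dr([(-.085,-.12,.012),(-.085,.12,.012),(.085,.12,.012),(.085,-.12,.012)],(255,255,0))
dr([(.03,-.115,.026),(.03,.115,.026),(.046,.115,.026),(.046,-.115,.026)],(255,0,255))
dr([(.03,-.115,.016),(.03,.115,.016)],(0,255,255))
for sx in(.03,):
    dr([(-.01,.075,.038),(.026,.075,.038),(.026,.099,.038),(-.01,.099,.038)],(255,255,255))
    dr([(-.01,.075,.016),(.026,.075,.016)],(0,255,0))
cv2.imwrite("pics/w1c.png",x)
```

```text
[ 0.54224303 -0.24523339] 0.22953095338103946 [np.float64(0.23478008916111676), np.float64(0.1663283701461463), np.float64(0.23630817097822027), np.float64(0.16257497964581283)]
corner [ 0.55439217 -0.16537477]
```

View pics/w1c.png

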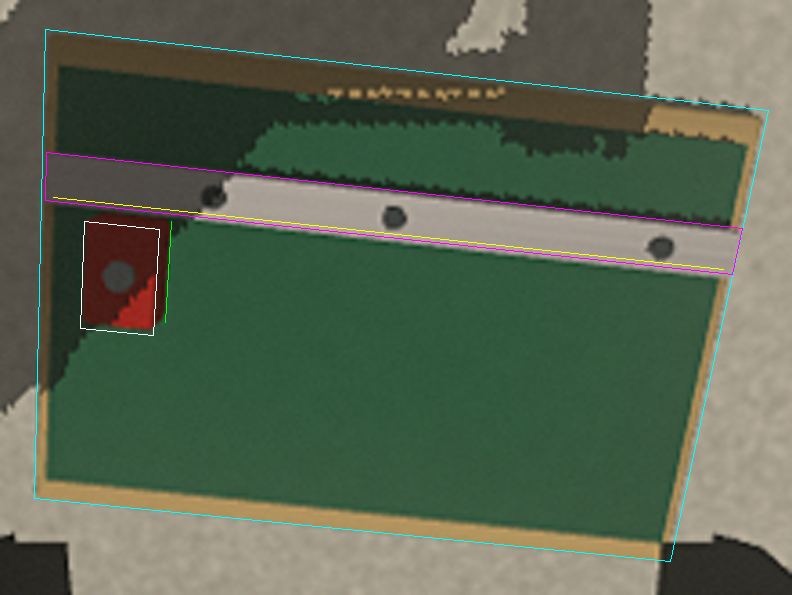

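Emit:
move_arm(plan="0 0.23 -0.7 0 0;0 0.23 -0.7 0 0;0 0.23 -0.7 0 0;0 0.23 -0.7 0 0;0 0.23 -0.7 0 0")

```text
t: 3.3
ee_pos: [0.5363, -0.013, 0.4051]
ee_rot: [[0.942, 0.335, 0.0], [0.335, -0.942, 0.002], [0.001, -0.002, -1.0]]
force: [0.7, -0.2, -0.5]
width: 0.0506
gripper_force: 0.0
```

Emit:
move_arm(plan="0 0.23 -0.7 0 0.08;0 0.23 -0.7 0 0.08;0 0.23 -0.7 0 0.08;0 0.23 -0.7 0 0.08;0 0.23 -0.7 0 0.08;0 0.23 -0.7 0 0.08;0 0.23 -0.7 0 0.08")

```text
t: 4.0
ee_pos: [0.5326, 0.2032, 0.4046]
ee_rot: [[0.986, -0.164, -0.0], [-0.164, -0.986, -0.001], [0.0, 0.001, -1.0]]
force: [0.0, -0.7, 0.4]
width: 0.0009
gripper_force: 0.0
```

Run:
```python
from h import *
import pickle
s=manip.state();im=manip.snapshot("wrist");cv2.imwrite("pics/w2.png",im[:,:,::-1])
pickle.dump(cam("wrist",s),open("w2.pkl","wb"))
print(s['t'],s['ee_pos'],np.round(s['ee_rot'],3).tolist())
for l in("carton_mouth","block_center","flap_left","flap_right"):
    print(l,[(np.round(d['xy']).tolist(),round(d['conf'],2)) for d in manip.search_frame("wrist",l)][:4])
```

```text
4.0 [0.53263459 0.20321794 0.40460247] [[0.986, -0.164, -0.0], [-0.164, -0.986, -0.001], [0.0, 0.001, -1.0]]
carton_mouth [([288.0, 149.0], 0.93)]
block_center [([457.0, 154.0], 0.94), ([309.0, 172.0], 0.85), ([307.0, 343.0], 0.6)]
flap_left [([221.0, 154.0], 0.66), ([624.0, 120.0], 0.52), ([287.0, 154.0], 0.43), ([608.0, 121.0], 0.22)]
flap_right [([393.0, 158.0], 0.67), ([504.0, 262.0], 0.55)]
```

View pics/w2.png

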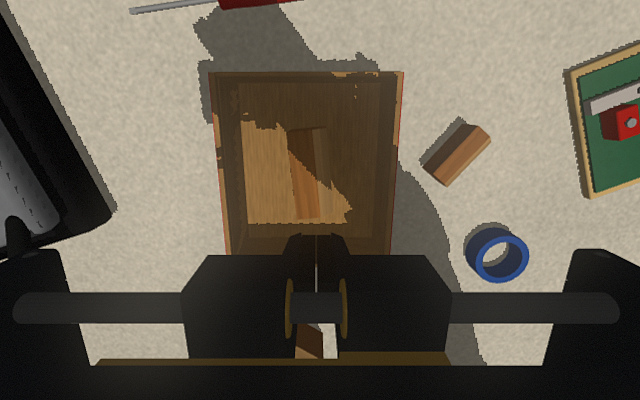

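```bash
cat > ov.py <<'E'
from h import *
import pickle
def ov(pk,src,out,crop,boxes,f=3.4):
    w=pickle.load(open(pk,"rb"));x0,y0,x1,y1=crop
    x=cv2.resize(cv2.imread(src)[y0:y1,x0:x1],None,fx=f,fy=f,interpolation=cv2.INTER_CUBIC)
    x=np.clip(x.astype(float)*1.6,0,255).astype(np.uint8)
    for (cx,cy,yaw),polys,col in boxes:
        R=np.array([[np.cos(yaw),-np.sin(yaw)],[np.sin(yaw),np.cos(yaw)]])
        for p in polys:
            q=[tuple(int(round(v)) for v in (proj(w,[*(R@np.array(a[:2])+[cx,cy]),a[2]])-[x0,y0])*f) for a in p]
            for i in range(len(q)):cv2.line(x,q[i],q[(i+1)%len(q)],col,1)
    cv2.imwrite(out,x)
def rect(a,b,z,cx=0,cy=0):return[(cx-a,cy-b,z),(cx+a,cy-b,z),(cx+a,cy+b,z),(cx-a,cy+b,z)]
def flap(s,th):
    y,z=s*(.0875-.05*np.cos(th)),.082+.05*np.sin(th)
    return[(-.099,s*.0875,.082),(.099,s*.0875,.082),(.099,y,z),(-.099,y,z)]
def block():return[rect(.022,.05,.005),[(.022,-.05,.059),(.022,.05,.059),(-.006,.05,.059),(-.006,-.05,.059)],[(-.022,-.05,.043),(-.022,.05,.043),(-.006,.05,.059),(-.006,-.05,.059)]]
E
python3 - <<'E'
from ov import *
C=(.535,.204,-.16)
ov("w2.pkl","pics/w2.png","pics/w2c.png",(190,50,420,225),[(C,[rect(.105,.09,.08),rect(.1,.085,.005)],(255,255,0)),(C,[flap(1,1.2),flap(-1,1.2)],(255,0,255)),((.533,.202,1.53),block(),(0,255,0))])
E
```

```text
(no output)
```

View pics/w2c.png

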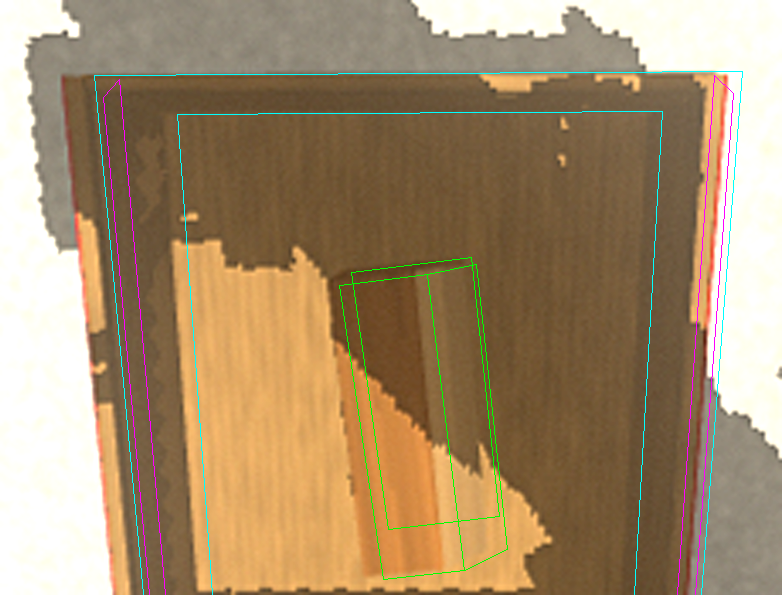

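Emit:
move_arm(plan="0 0 0 0.2 0;0 0 0 0.4 0;0 0 0 0.46 0;0 0 -0.08 0.46 0;0 0 -0.16 0.46 0;0 0 -0.24 0.46 0;0 0 -0.32 0.46 0;0 0 -0.33 0.46 0;0 0 -0.33 0.46 0;0 0 -0.2 0.46 0;0 0 -0.05 0.46 0;0 0 0.05 0.46 0")

```text
t: 5.45
ee_pos: [0.5295, 0.1839, 0.2665]
ee_rot: [[0.986, -0.168, -0.001], [-0.168, -0.986, -0.003], [-0.0, 0.003, -1.0]]
force: [0.9, -0.4, 0.3]
width: 0.0006
gripper_force: 0.0
```

Emit:
move_arm(plan="0 0 0.06 0 0;0 0 0.14 0 0;0 0 0.22 0 0;0 0 0.25 0 0;0 0 0.25 0 0;0 0 0.1 0 0;0 0 -0.05 0 0;0.8 0 -0.06 -0.2 0;0.8 0 -0.06 -0.4 0;0.8 0 -0.06 -0.46 0;0.8 0 -0.06 -0.46 0")

```text
t: 6.55
ee_pos: [0.5343, 0.2096, 0.4105]
ee_rot: [[0.987, -0.162, 0.01], [-0.162, -0.987, 0.005], [0.009, -0.006, -1.0]]
force: [1.1, 0.5, 0.1]
width: 0.0302
gripper_force: 0.0
```

Run:
```python
from ov import *
s=manip.state();im=manip.snapshot("wrist");cv2.imwrite("pics/w3.png",im[:,:,::-1])
pickle.dump(cam("wrist",s),open("w3.pkl","wb"))
print(s['t'],s['ee_pos'],np.round(s['ee_rot'],3).tolist(),s['width'])
w=pickle.load(open("w2.pkl","rb"))
P=[ray(w,(u/3.4+190,v/3.4+50),.059)[:2] for u,v in[(333,270),(365,575),(443,570),(418,268)]]
d=(P[0]-P[1])+(P[3]-P[2]);yaw=np.arctan2(d[1],d[0])+np.pi/2
u=np.array([np.cos(yaw),np.sin(yaw)]);c=np.mean(P,0)-.008*u
print(np.round(P,4).tolist(),c,yaw)
C=(.535,.208,-.16)
ov("w3.pkl","pics/w3.png","pics/w3c.png",(180,50,430,230),[(C,[rect(.105,.09,.08),rect(.1,.085,.005)],(255,255,0)),(C,[flap(1,2.3),flap(-1,2.3)],(255,0,255)),((*c,yaw),block(),(0,255,0))],3.2)
```

```text
6.55 [0.53430763 0.20962064 0.41051866] [[0.987, -0.162, 0.01], [-0.162, -0.987, 0.005], [0.009, -0.006, -1.0]] 0.03020956921955852
[[0.5887, 0.2229], [0.4866, 0.2317], [0.4839, 0.2051], [0.5849, 0.1966]] [0.53536386 0.2061073 ] 1.4856139831394641
```

View pics/w3c.png

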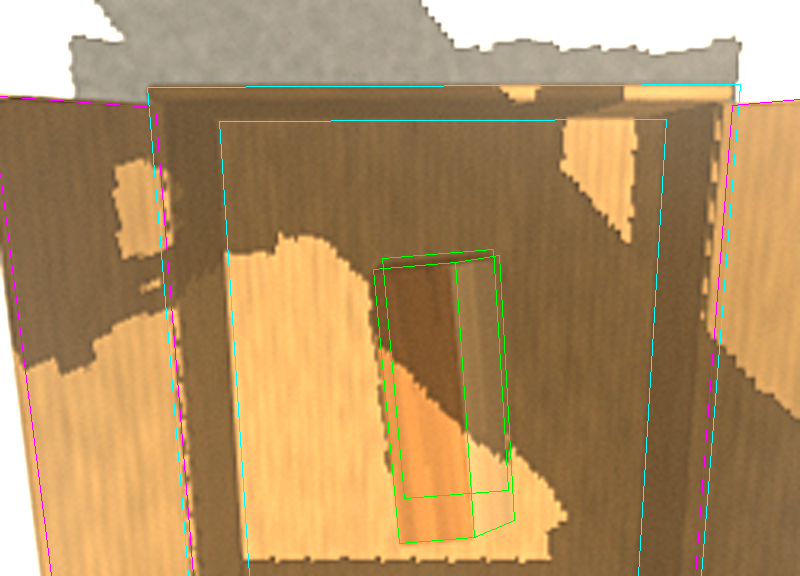

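Emit:
move_arm(plan="0.95 0.01 0 0.15 -0.0124;0.95 0.01 0 0.3 -0.0124;0.95 0.01 0 0.35 -0.0124;0.95 0.01 0 0.35 -0.0124;0.95 0.01 0 0.35 -0.0124", newtons=45)

```text
t: 7.1
ee_pos: [0.5362, 0.2072, 0.3005]
ee_rot: [[0.996, -0.086, 0.001], [-0.086, -0.996, 0.001], [0.0, -0.001, -1.0]]
force: [0.5, -0.2, 0.4]
width: 0.0741
gripper_force: 0.0
```

Emit:
move_arm(plan="0.95 0 0 0.12 0;0.95 0 0 0.24 0;0.95 0 0 0.32 0;0.95 0 0 0.355 0;0.95 0 0 0.355 0;0.95 0 0 0.355 0")

```text
t: 7.7
ee_pos: [0.5369, 0.207, 0.195]
ee_rot: [[0.996, -0.087, 0.003], [-0.087, -0.996, 0.001], [0.003, -0.001, -1.0]]
force: [0.7, -0.3, 0.2]
width: 0.0838
gripper_force: 0.0
```

No contact. Lower 2 mm and close.

Emit:
move_arm(plan="0.95 0 0 0.007 0;0.95 0 0 0.007 0;0 0 0 0.007 0;0 0 0 0.007 0;0 0 0 0.007 0;0 0 0 0.007 0;0 0 0 0.007 0;0 0 0 0.007 0;0 0 0 0.007 0", newtons=45)

```text
t: 8.6
ee_pos: [0.5359, 0.2066, 0.1911]
ee_rot: [[0.996, -0.087, 0.0], [-0.087, -0.996, 0.0], [0.0, -0.0, -1.0]]
force: [1.3, 1.0, -0.5]
width: 0.0439
gripper_force: 44.9
```

Emit:
move_arm(plan="0 0 0 -0.07 0;0 0 0 -0.15 0;0 0 0 -0.25 0;0 0 0 -0.35 0;0 0 0 -0.45 0;0 0 0 -0.55 0;0 0 0 -0.65 0;0 0 0 -0.7 0;0 0 0 -0.7 0;0 0 0 -0.7 0;0 0 0 -0.7 0")

```text
t: 9.7
ee_pos: [0.5354, 0.2062, 0.3995]
ee_rot: [[0.996, -0.087, -0.003], [-0.087, -0.996, -0.001], [-0.003, 0.001, -1.0]]
force: [-0.9, -0.5, -1.6]
width: 0.0438
gripper_force: 44.9
```

Run:
```python
from ov import *
s=manip.state();print(s['t'],s['ee_pos'],s['force'],s['joint_positions'])
im=manip.snapshot("wrist");cv2.imwrite("pics/w4.png",im[:,:,::-1])
pickle.dump(cam("wrist",s),open("w4.pkl","wb"))
z=s['ee_pos'][2]-.1861-.005
import math
b=[[(a,b_,c+z) for a,b_,c in p] for p in block()]
yaw=math.atan2(s['ee_rot'][1][0],s['ee_rot'][0][0])+math.pi/2
C=(.535,.208,-.16)
ov("w4.pkl","pics/w4.png","pics/w4c.png",(160,50,480,290),[(C,[rect(.105,.09,.08)],(255,255,0)),(C,[flap(1,2.3),flap(-1,2.3)],(255,0,255)),((*s['ee_pos'][:2],yaw),b,(0,255,0))],2.5)
```

```text
9.7 [0.53539257 0.206168   0.39945892] [-0.93083827 -0.46732443 -1.62094897] [-0.27088745  0.42473284 -0.22910865  1.73936002  0.1117954   0.99315925
 -2.19939792]
```

View pics/w4c.png

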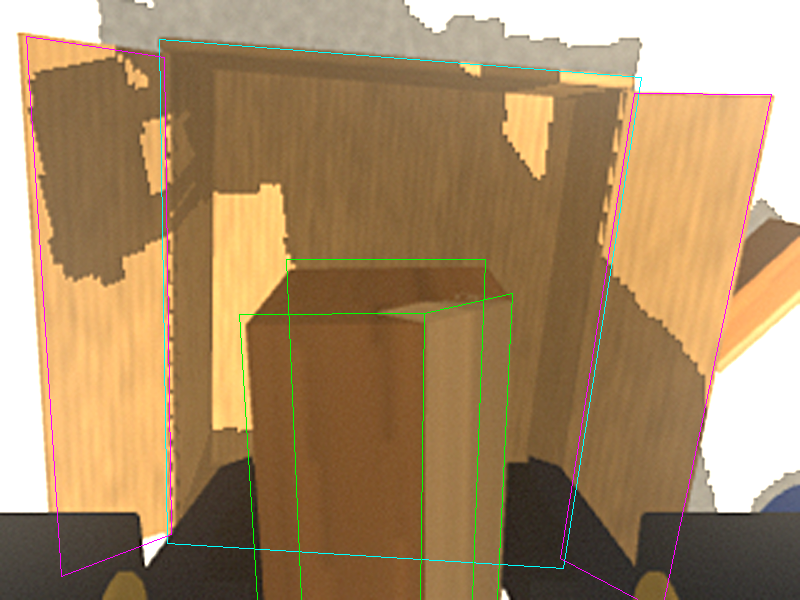

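Emit:
move_arm(plan="0 0.065 0.733 0 0;0 0.065 0.733 0 0;0 0.065 0.733 0 0;0 0.065 0.733 0 0;0 0.065 0.733 0 0;0 0.065 0.733 0 0")

```text
t: 10.35
ee_pos: [0.5358, -0.0187, 0.4]
ee_rot: [[0.996, -0.094, -0.002], [-0.094, -0.996, -0.002], [-0.002, 0.002, -1.0]]
force: [0.7, 0.5, -0.8]
width: 0.0435
gripper_force: 44.9
```

Emit:
move_arm(plan="0 0.065 0.733 0 0;0 0.065 0.733 0 0;0 0.065 0.733 0 0;0 0.065 0.733 0 0;0 0.065 0.733 0 0;0 0.065 0.733 0 0;0 0.065 0.733 0 0")

```text
t: 11.05
ee_pos: [0.537, -0.2334, 0.4002]
ee_rot: [[0.996, -0.085, -0.001], [-0.085, -0.996, 0.002], [-0.001, -0.002, -1.0]]
force: [-0.2, 0.5, -1.5]
width: 0.0438
gripper_force: 44.9
```

Emit:
move_arm(plan="0 0 0 0 0.2;0 0 0 0 0.2;0 0 0 0 0.2;0 0 0 0 0.2;0 0 0 0 0.2;0 0 0 0 0.2;0 0 0 0 0.2;0 0 0 0 0.2;0 0 0 0 0.2;0 0 0 0 0.2;0 0 0 0 0.2;0 0 0 0 0.2")

```text
t: 12.25
ee_pos: [0.5369, -0.234, 0.401]
ee_rot: [[0.228, -0.974, -0.0], [-0.974, -0.228, 0.001], [-0.001, -0.0, -1.0]]
force: [-0.5, -0.3, -1.6]
width: 0.0432
gripper_force: 44.9
```

Run:
```python
from h import *
s=manip.state();print(s['t'],s['ee_pos'],np.round(s['ee_rot'],4).tolist(),s['force'],s['joint_positions'][6])
print(np.arctan2(s['ee_rot'][1][0],s['ee_rot'][0][0]))
```

```text
12.25 [ 0.53686031 -0.23399557  0.40097932] [[0.2281, -0.9736, -0.0001], [-0.9736, -0.2281, 0.0006], [-0.0006, -0.0, -1.0]] [-0.5316056  -0.27374151 -1.59704338] -2.4946856336285825
-1.3406864640130376
```

Emit:
move_arm(plan="0 0 0 0.15 0;0 0 0 0.3 0;0 0 0 0.45 0;0 0 0 0.55 0;0 0 0 0.62 0;0 0 0 0.65 0;0 0 0 0.65 0;0 0 0 0.65 0;0 0 0 0.65 0")

```text
t: 13.15
ee_pos: [0.5373, -0.2353, 0.2075]
ee_rot: [[0.225, -0.974, 0.002], [-0.974, -0.225, -0.001], [0.001, -0.002, -1.0]]
force: [0.1, -0.1, -1.4]
width: 0.0439
gripper_force: 44.9
```

Run:
```python
from ov import *
s=manip.state();print(s['t'],s['ee_pos'],s['force'])
R=lambda a:np.array([[np.cos(a),-np.sin(a)],[np.sin(a),np.cos(a)]])
tip=np.array(s['ee_pos'][:2])
cx,yaw=np.array([.5545,-.1655]),.2285
print("TCP in jig corner",R(yaw).T@(tip-cx))
im=manip.snapshot("wrist");cv2.imwrite("pics/w5.png",im[:,:,::-1]);pickle.dump(cam("wrist",s),open("w5.pkl","wb"))
z=s['ee_pos'][2]-.1861-.005
J=(*cx,yaw)
by=np.arctan2(s['ee_rot'][1][0],s['ee_rot'][0][0])+np.pi/2
c=tip+R(by)@[0,.002]
b=[[(p[0],p[1],p[2]+z) for p in q] for q in block()]
fen=[[(0,-.19,.026),(0,.04,.026),(.016,.04,.026),(.016,-.19,.026)],[(0,-.19,.016),(0,.04,.016)],[(-.04,0,.038),(-.004,0,.038),(-.004,.024,.038),(-.04,.024,.038)],[(-.04,0,.016),(0,0,.016)]]
ov("w5.pkl","pics/w5.png","pics/w5c.png",(140,20,500,300),[(J,fen,(255,0,255)),((*c,by),b,(0,255,0))],2.1)
```

```text
13.15 [ 0.53730992 -0.23533419  0.20754811] [ 0.08647569 -0.13597958 -1.42545156]
TCP in jig corner [-0.03256188 -0.06412517]
```

View pics/w5c.png

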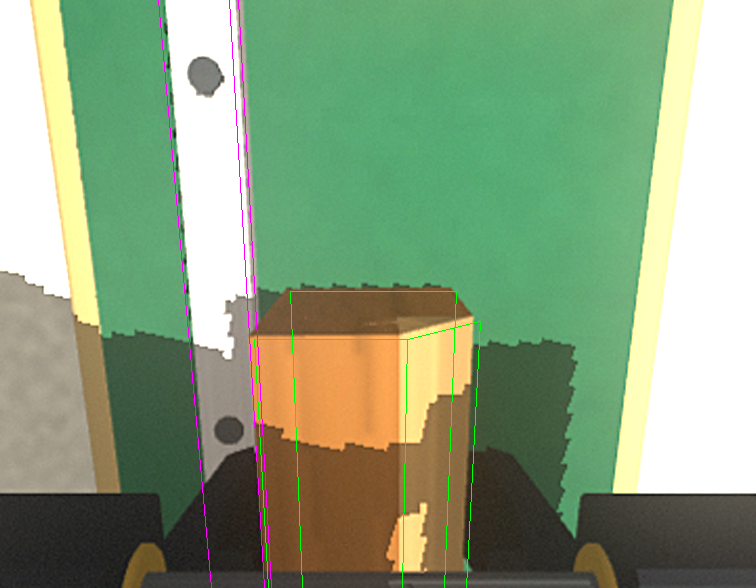

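Emit:
move_arm(plan="0 0 0 0.012 0;0 0 -0.01 0.012 0;0 0 -0.02 0.012 0;0 0 -0.025 0.012 0;0 0 -0.025 0.012 0;0 0 -0.025 0.012 0;0 0 -0.025 0.012 0")

```text
t: 13.9
ee_pos: [0.5438, -0.2334, 0.2025]
ee_rot: [[0.225, -0.974, -0.0], [-0.974, -0.225, -0.0], [-0.0, 0.0, -1.0]]
force: [-0.8, -0.6, -1.0]
width: 0.0438
gripper_force: 44.9
```

Emit:
move_arm(plan="0 0 -0.005 -0.002 0;0 0 -0.005 -0.002 0;0 0 -0.01 -0.002 0;0 0 -0.01 -0.002 0;0 0 -0.01 -0.002 0")

```text
t: 14.4
ee_pos: [0.5463, -0.2329, 0.2029]
ee_rot: [[0.225, -0.974, -0.001], [-0.974, -0.225, 0.0], [-0.0, 0.001, -1.0]]
force: [-3.0, -0.4, -0.2]
width: 0.0438
gripper_force: 44.9
```

Emit:
move_arm(plan="0 -0.01 0.003 0 0;0 -0.02 0.003 0 0;0 -0.03 0.003 0 0;0 -0.033 0.003 0 0;0 -0.033 0.003 0 0;0 -0.033 0.003 0 0")

```text
t: 15.0
ee_pos: [0.5437, -0.2229, 0.2031]
ee_rot: [[0.226, -0.974, -0.0], [-0.974, -0.226, 0.001], [-0.001, 0.0, -1.0]]
force: [-1.3, 0.1, -1.9]
width: 0.0437
gripper_force: 44.9
```

Emit:
move_arm(plan="0 -0.004 0 0 0;0 -0.004 0 0 0;0 -0.008 0 0 0;0 -0.008 0 0 0;0 -0.008 0 0 0")

```text
t: 15.5
ee_pos: [0.5432, -0.2209, 0.2031]
ee_rot: [[0.225, -0.974, 0.0], [-0.974, -0.225, -0.0], [0.0, -0.0, -1.0]]
force: [-1.5, -1.6, -2.0]
width: 0.0438
gripper_force: 44.9
```

Emit:
move_arm(plan="0 -0.004 0 0 0;0 -0.004 0 0 0;0 -0.004 0 0 0;0 -0.004 0 0 0")

```text
t: 15.9
ee_pos: [0.543, -0.2201, 0.2032]
ee_rot: [[0.225, -0.974, 0.0], [-0.974, -0.225, -0.001], [0.001, -0.0, -1.0]]
force: [-0.7, -3.3, -1.0]
width: 0.0438
gripper_force: 44.9
```

Emit:
move_arm(plan="0 0.002 -0.005 0 0;0 0.002 -0.01 0 0;0 0.002 -0.01 0.005 0;0 0.002 -0.012 0.01 0;0 0.002 -0.012 0.01 0;0 0.002 -0.012 0.01 0")

```text
t: 16.5
ee_pos: [0.5443, -0.2203, 0.2021]
ee_rot: [[0.223, -0.975, -0.006], [-0.975, -0.223, 0.001], [-0.003, 0.005, -1.0]]
force: [-15.8, 1.2, 29.0]
width: 0.0438
gripper_force: 44.9
```

Emit:
move_arm(plan="0 0 -0.004 0 0;0 0 -0.004 0 0;0 0 -0.004 0 0;0 0 -0.004 0 0;0 0 -0.004 0 0")

```text
t: 17.0
ee_pos: [0.5447, -0.2203, 0.2021]
ee_rot: [[0.223, -0.975, -0.008], [-0.975, -0.223, 0.001], [-0.003, 0.007, -1.0]]
force: [-20.0, 1.1, 32.3]
width: 0.0438
gripper_force: 44.9
```

Run:
```python
from ov import *
s=manip.state();print(s['t'],s['ee_pos'],s['force'],s['width'],s['gripper_force'])
im=manip.snapshot("scene");cv2.imwrite("pics/s6.png",cv2.resize(im[90:310,170:460,::-1],None,fx=2.7,fy=2.7,interpolation=cv2.INTER_CUBIC))
```

```text
17.0 [ 0.544687   -0.22033979  0.20208847] [-19.95352351   1.1356149   32.28166019] 0.04377709518918589 44.91891187528381
```

View pics/s6.png

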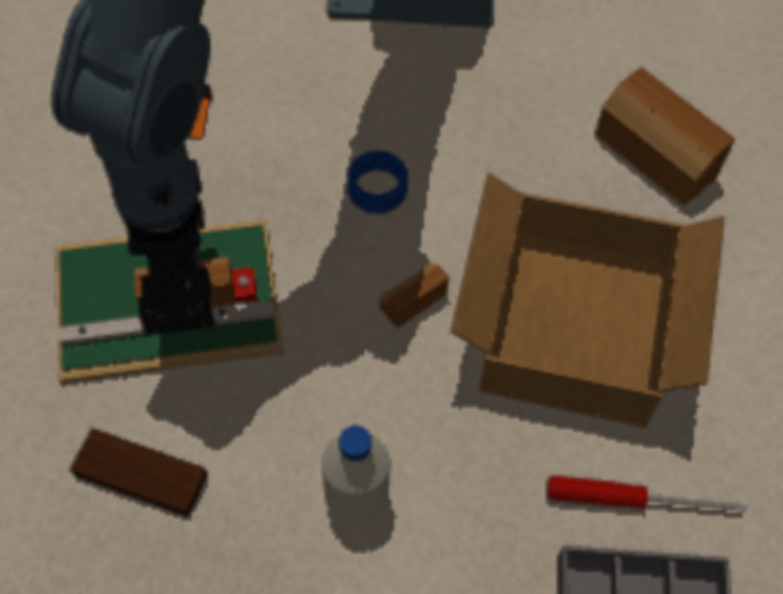

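```bash
python3 -c "
from station import manip
print(manip.finish_job())"
```

```text
the job is handed in; nothing more can be done
None
```

I handed the job in at about 17 s, but the hand-in gave back no verdict. Both flaps are folded well past upright, and the block is on the bed against the fence and stop, still held with a diagonal push of about 32 N down and 20 N towards the fence. The last camera picture shows the other things still in place.

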